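# Seat the weighing cup on the bench scale, tare it, then load the coupling nut

## Robot

A 6-joint arm with a two-finger parallel gripper is mounted at the origin on a cart in front of the work surface, level with it; the furniture and walls round the work are solid. World frame = base frame: x ahead of the robot, y to its left, z up, the work surface at z = 0. Lengths are in m, angles in rad, forces in N, time in s.
With the tool pointing down it reaches from about 0.35 to 0.775 m from the base axis. Payload 7.3 kg.
Tool frame: the origin (TCP) lies at the very end of the fingers, on their centre line; the grasp point (between the pads) lies 19 mm behind it (robot.hold_point_z is the distance from the TCP to the grasp point, in m); z points along the fingers, y is the direction in which the jaws open and shut (so a half turn about z gives the same grasp; the last joint's range is limited). The gripper opens to 92 mm and grips with 3 to 60 N. Pads are 19 mm wide; open, the fingers measure 130 mm over their backs; the gripper's body (75 mm by 190 mm) begins 47 mm behind the grasp point.
Start: joints at [-1.264, 0.342, 1.524, -0, 1.275, -0.146], TCP at [0.23, -0.472, 0.227] pointing down, gripper open.
Joint ranges: [-2.53, 2.53], [-0.77, 2.02], [0.04, 2.7], [-1, 4.14], [0.28, 2.66], [-3.11, 3.11]. Speed limits (rad/s): [2.57, 2.57, 3.14, 3.14, 3.14, 3.14].

## Interface

Orientations are given as [roll, pitch, yaw] about the fixed x, y, z axes, in that order (R = Rz(yaw) Ry(pitch) Rx(roll)).
In Python, from cell import monitor, viewer, robot gives the robot as it stands.
- The arm moves only by the tool move_arm, never from a script. Its argument "deltas" is a list of rows, each an object of numbers: "x", "y", "z": the shift along the tool's x, y, z in m; "wx", "wy", "wz": the turn, a rotation vector about the tool's x, y, z in degrees; "hand": the opening, from 0 (shut) to 1 (fully open). In form: [{"x": .., "y": .., "z": .., "wx": .., "wy": .., "wz": .., "hand": ..}, ...]. A call has 1 to 8 rows; each row is the pose to reach, as a shift and turn from the pose commanded when the call began, along the tool's axes at that moment; what a row does not reach only later rows make up. A row lasts 1/8 s, in which the tool goes at most 62.5 mm and 10.7 degrees, less where a joint would pass 70% of its speed; a pose out of reach is approached as far as the arm can. A call with a gripper value outside its range is refused whole. The fingers move at their own pace and stop on an object; "grip_force" is the grip in N (left out, the last holds). Time passes only in rows, so rows that repeat a pose let the fingers close. It gives the time, the measured TCP pose, the force and the opening at its end, in the units of the state.
- monitor.observe(): the state, without advancing time (a new reading comes with each control period).
- viewer.read_camera(name): name is "scene" or "side" or "wrist"; returns the picture (384x512x3 uint8, red, green, blue); there is no depth.
- viewer.camera_params(name): a dict with "camera_matrix" (3x3 intrinsics, pixels), "R" (3x3) and "t" (3): a world point X has camera coordinates R X + t. Camera axes: x right, y down, z forward; pixel columns grow to the right and rows downward; lengths in m; the calibration is good to about 2 mm. A picture is of the moment at which its call begins: read the wrist's pose just before it. camera_params takes no time and is no camera call; for the wrist camera it gives the pose at the moment of the call.
- robot.hand_in(): hands the job in, once; it reports no verdict.
The state is a dict: "time": time; "qpos": joint angles; "qvel": joint speeds; "joint_efforts": joint torques, N m; "tool_pos": TCP position; "tool_rot": TCP orientation; "contact_force": force on the tool from outside, world axes, zero at the start; "torque": the same for the moment, N m; "opening": finger opening in m.
Only numpy, scipy, OpenCV 4.12 (cv2) and the standard library are available. Lean on these libraries where they do the work, as an engineer would, in place of code of your own. Each camera call takes 0.05 s, during which the arm holds its last target. There are 200 camera calls.

## Task

Weigh the long coupling nut in the metal cup: set the empty cup centrally on the scale's cross-shaped load carrier and turn it under light pressure until its notches drop over the four arms and it sits fully down, then let go of it. With the empty cup standing there untouched, press the tare key right down and hold it for about a second, then let the key up and lower the nut gently into the cup, without touching the key again. The scale takes 2.5 kg (25 N) at most, so never press on the scale or twist against its carrier harder than that, and leave the other things on the table where they are.

Things in the scene. Friction and masses are not known exactly. Their poses are not given: they have to be found in the camera images.
- scale: Flat bench scale, housing 246 x 146 mm, top 48 mm above the table, fixed in place. Origin on the table under the housing's centre; x runs along it from the key panel (-x end, toward the robot) past a dark display to the load carrier (+x end), z up. Load limit 25 N.
- carrier_top (a point): On the load carrier's axis at the height of the unloaded arms' upper faces, 66 mm above the table; axes as the scale's. The carrier is a level metal cross: four arms 90 degrees apart, 8 mm wide, 8 mm thick, reaching 42 mm from the axis. The cross's angle about the axis differs each time and is not reported (visible until covered); clamped: do not force it round.
- boss_top (a point): Top centre of the conical centring boss in the middle of the cross, 4.5 mm above the arms (unloaded): 44 mm in diameter there, 53 mm at the arms. The whole carrier stands on a vertical overload spring: gives from about 2 N, then 2.5 N per mm, hard stop after 6 mm (about 17 N). Axes as the scale's.
- tare_top (a point): Centre of the upper face of the tare key, the only raised key: a grey oblong, 22 x 28 mm, 8 mm proud of the housing, on the key panel toward the scale's +y side, about 150 mm from the carrier's axis. Pressed straight down.
- tare (a joint): Tare key: 0 up, 0.003 (m) fully down; its spring takes 1.7 N at the start and 5 N fully down, and returns it. Registers beyond 0.0022.
- cup_center (a point): Empty straight-sided aluminium cup, 62 mm in diameter, 62 mm high, 0.10 to 0.19 kg, open at the top, standing upright on the table. This point: on its axis, 31 mm above its lower edge; z up the axis. Wall 3 mm; inner floor 19 mm above the lower edge, 43 mm below the rim.
- cup_foot (a point): Centre of the cup's lower edge. A hollow skirt (inside diameter 56 mm, 16 mm deep) has four notches in this edge, 13.5 mm wide, 9 mm deep, centred on the cup's +x, +y, -x, -y axes. Out of line with the carrier's arms, the edge rests on top of them; within about 5 degrees, the cup drops 9 mm until the notch roofs rest on the arms.
- nut_center (a point): Long hexagonal steel coupling nut, standing upright on the table: 60 mm high, 30 mm across flats (two flats face its +x and -x), 35 mm across corners, 20 mm hole through it, 0.22 kg. This point: on its axis, 30 mm above its lower end; z up the axis.
- tape_roll: Bystander: roll of masking tape lying flat, 104 mm in diameter, 25 mm high; origin at the centre of its underside.
- pine_offcut: Bystander: flat strip of pine, 50 x 160 x 11 mm; origin at the centre of its underside.
- paper_cup: Bystander: white mixing cup, 69 mm in diameter, 70 mm high (not the metal cup); origin at the centre of its underside.
- amber_jar: Bystander: amber jar with black lid, 72 mm in diameter, 102 mm high; origin at the centre of its underside.
Not all that is in view belongs to the job. What is shaped like the part that bears cup_center but yellow is not meant.

How it is judged:
On the way, in this order (a step that is already met when the one before it is completed fails the run):
1. the empty cup sits fully down over the carrier's arms, let go and at rest (horizontal distance between cup_center and carrier_top below 0.006 m and z of cup_center in the frame of carrier_top below 0.0255 m and angle between cup_center's own z axis and vertical below 0.08 rad and horizontal distance between nut_center and cup_center above 0.045 m and linear speed of cup below 0.01 m/s and contact force between each of the arm, the fingers and cup below 0.1 N and value of joint tare below 0.001 m), for 0.2 s.
2. the tare key is held down while the empty cup stands untouched on the carrier (horizontal distance between cup_center and carrier_top below 0.006 m and z of cup_center in the frame of carrier_top below 0.0255 m and angle between cup_center's own z axis and vertical below 0.08 rad and horizontal distance between nut_center and cup_center above 0.045 m and contact force between the fingers and cup below 0.1 N and value of joint tare above 0.0022 m), for 0.6 s.
3. the key is up again, the cup still empty and seated (horizontal distance between cup_center and carrier_top below 0.006 m and z of cup_center in the frame of carrier_top below 0.0255 m and angle between cup_center's own z axis and vertical below 0.08 rad and horizontal distance between nut_center and cup_center above 0.045 m and value of joint tare below 0.0005 m), for 0.1 s.
At the end, for the whole second after the job is handed in: The cup sits fully down on the carrier (axes within 6 mm, upright within 0.08 rad, its centre under 25.5 mm above the height of the unloaded arms; 22 seated, 31 on top of the arms), the nut is in the cup (within 26 mm of its axis), the tare key is up, cup and nut are at rest (horizontal distance between cup_center and carrier_top below 0.006 m and z of cup_center in the frame of carrier_top below 0.0255 m and angle between cup_center's own z axis and vertical below 0.08 rad and horizontal distance between nut_center and cup_center below 0.026 m and z of nut_center in the frame of cup_center between -0.02 and 0.035 m and value of joint tare below 0.0005 m and linear speed of each of cup, nut below 0.01 m/s); the robot touches nothing.
It fails at once if the carrier is overloaded: more than 25 N between cup and scale (contact force between cup and scale above 25 N).
It fails at once if the robot pushes on the scale with more than 25 N (contact force between any of the fingers, the arm and scale above 25 N).
It fails at once if the tare key is pressed with the nut in the cup ((horizontal distance between nut_center and cup_center below 0.026 m and z of nut_center in the frame of cup_center between -0.02 and 0.035 m) and value of joint tare above 0.0015 m).
It fails at once if a bystander is moved more than 30 mm (distance of any of tape_roll, pine_offcut, paper_cup, amber_jar from where it was at the start of the episode above 0.03 m).
It also fails if it takes over 69 s, if anything falls off the work surface, if the arm or the gripper's body presses on something with over 40 N, if the wrist force passes 120 N, or if a joint passes its speed limit or range.

## Working session

There is one attempt and no reset: what is moved stays moved. The work goes in short steps, Python scripts to look and compute and a tool call to move; the robot and the scene stay as the last step left them, time stands still between calls to the robot, and variables do not carry over. Pictures are saved under pics/ and viewed, about 8 in all and at most 12, crops included, and the job is handed in when it is done.

Besides the shell and the picture viewer there is one more tool, called as a command line: name --argument value ..., lists and objects as JSON in quotes. move_arm: Moves the arm, as the interface text tells. Its arguments: {"type":"object","properties":{"deltas":{"type":"array","items":{"type":"object","properties":{"x":{"type":"number"},"y":{"type":"number"},"z":{"type":"number"},"wx":{"type":"number"},"wy":{"type":"number"},"wz":{"type":"number"},"hand":{"type":"number"}}}},"grip_force":{"type":"number"}},"required":["deltas"]}

```bash
mkdir -p pics; ls; cat > h.py <<'E'
import numpy as np, cv2
from cell import monitor, viewer, robot
def snap(n,f):
    P=viewer.camera_params(n); im=viewer.read_camera(n); cv2.imwrite(f'pics/{f}.png',im[...,::-1]); 
    np.savez(f'pics/{f}.npz',K=P['camera_matrix'],R=P['R'],t=P['t']); return im,P
def ray(P,uv,z):
    K,R,t=[np.array(P[k]) for k in('camera_matrix','R','t')]
    d=R.T@np.linalg.inv(K)@np.array([uv[0],uv[1],1.]); c=-R.T@t
    return c+d*(z-c[2])/d[2]
def proj(P,X):
    K,R,t=[np.array(P[k]) for k in('camera_matrix','R','t')]
    p=K@(R@np.array(X,float)+t); return p[:2]/p[2]
E
python3 - <<'E'
from h import *
ims=[]
for n in('scene','side','wrist'):
    im,P=snap(n,n+'0'); ims.append(im); print(n,P)
cv2.imwrite('pics/a.png',np.hstack([cv2.resize(i,(400,300)) for i in ims[1:]])[...,::-1])
print(monitor.observe())
E
```

```text
pics
scene {'camera_matrix': array([[463.43190259,   0.        , 258.1179433 ],
       [  0.        , 463.43190259, 191.94816076],
       [  0.        ,   0.        ,   1.        ]]), 'R': array([[-6.49661045e-01, -7.60223778e-01, -5.77494853e-04],
       [-5.29666221e-01,  4.53179159e-01, -7.16995358e-01],
       [ 5.45338629e-01, -4.65498074e-01, -6.97077702e-01]]), 't': array([0.38877196, 0.36815143, 0.98188518])}
side {'camera_matrix': array([[407.63896922,   0.        , 260.63887407],
       [  0.        , 407.63896922, 189.19771064],
       [  0.        ,   0.        ,   1.        ]]), 'R': array([[-0.95755383, -0.28764535, -0.01873003],
       [-0.15330184,  0.5632041 , -0.81197271],
       [ 0.24410901, -0.77463623, -0.58339481]]), 't': array([0.57735904, 0.16899567, 0.87027994])}
wrist {'camera_matrix': array([[296.18851877,   0.        , 253.84340878],
       [  0.        , 296.18851877, 189.89947681],
       [  0.        ,   0.        ,   1.        ]]), 'R': array([[ 0.4375294 , -0.8992009 , -0.00240216],
       [-0.85580594, -0.41723139,  0.30580086],
       [-0.27597866, -0.13174108, -0.95209247]]), 't': array([-0.52366763, -0.039371  ,  0.39196284])}
{'time': 0.15, 'qpos': array([-1.26395990e+00,  3.42569604e-01,  1.52473140e+00, -1.59902822e-05,
        1.27539407e+00, -1.46029994e-01]), 'qvel': array([-0.00099831, -0.00203666, -0.00167295, -0.00019672, -0.00090561,
        0.00091706]), 'joint_efforts': array([ 1.01696518e-03, -4.31468546e+01, -2.44353282e+01,  7.17583112e-02,
        5.36927220e-02, -8.02948330e-05]), 'tool_pos': array([ 0.22962895, -0.47181398,  0.22622412]), 'tool_rot': array([-3.14049974e+00, -1.45284897e-04,  4.52871005e-01]), 'contact_force': array([ 0.18438917, -0.34530364, -0.29813814]), 'torque': array([-0.02212515,  0.0388203 , -0.01579048]), 'opening': 0.09196731344919673}
```

View pics/scene0.png

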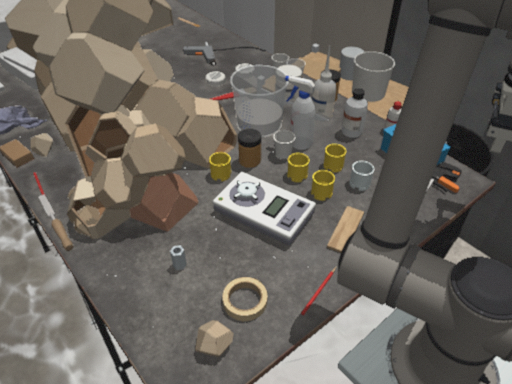

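View pics/a.png

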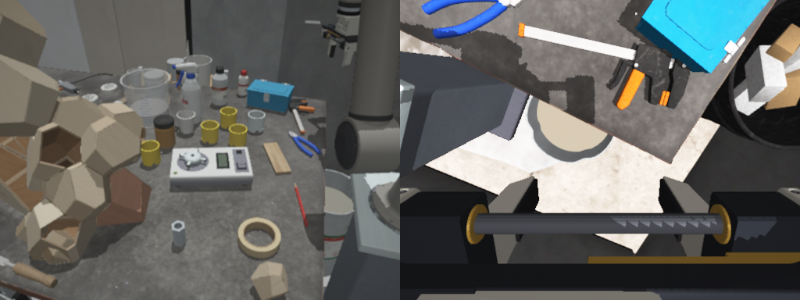

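The scene shows the scale at about (264,205), the nut at (177,258), the tape at (244,298), the pine at (346,229) and the amber jar at (249,148). Candidates for the metal cup:
- **Yellow cups, excluded:** (220,165), (298,167), (335,157) and (323,185).
- **Pale cups, metal or paper:** (284,145) and (362,177).

I'll check the two pale ones in a close crop.

```bash
python3 - <<'E'
import cv2,numpy as np
a=cv2.imread('pics/scene0.png');b=cv2.imread('pics/side0.png')
c=lambda im,x,y,w,h,s:cv2.resize(im[y:y+h,x:x+w],None,fx=s,fy=s,interpolation=cv2.INTER_CUBIC)
A=c(a,200,120,190,130,4)  #760x520
cv2.imwrite('pics/b.png',A)
B=c(b,170,130,190,130,4)
cv2.imwrite('pics/c.png',B)
E
```

```text
(no output)
```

View pics/b.png

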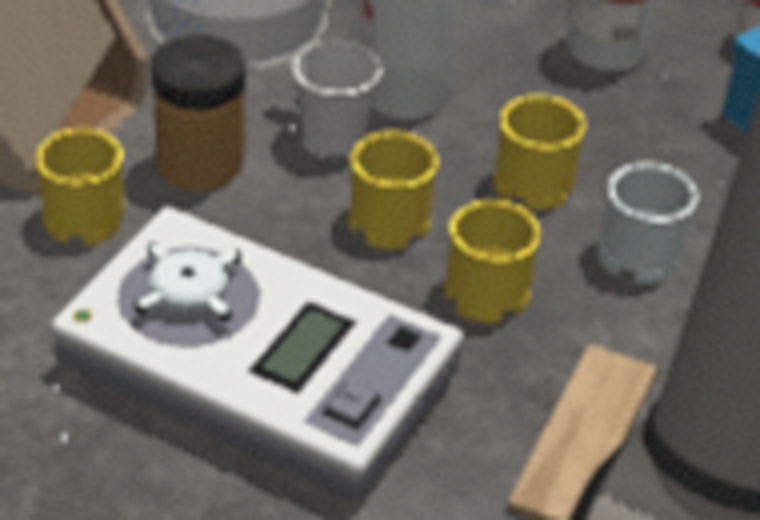

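View pics/c.png

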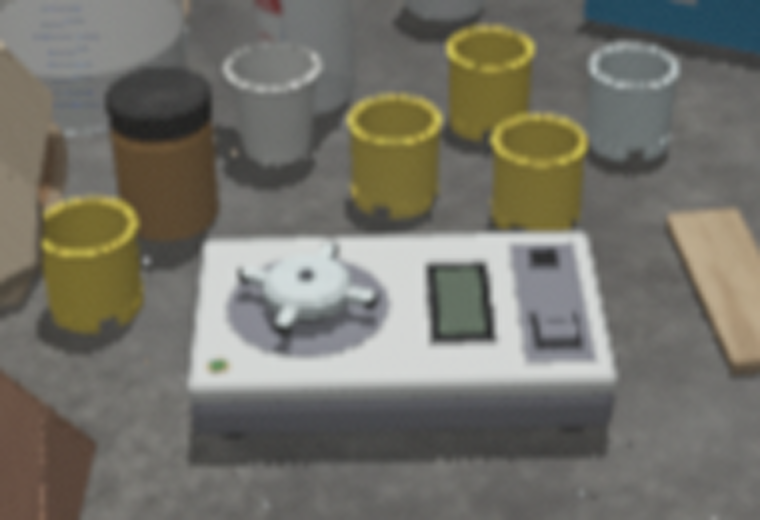

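Only the pale cup at scene (362,177) has notches and straight sides. The one at (284,145) tapers, so it is the paper cup. Next I compute the positions.

```bash
python3 - <<'E'
from h import *
Ps=np.load('pics/scene0.npz');Pd=np.load('pics/side0.npz')
s=lambda u,v:(200+u/4-.4,120+v/4-.4)
d=lambda u,v:(170+u/4-.4,130+v/4-.4)
np.set_printoptions(precision=4,suppress=True)
for n,a,b,z in [('cup rim',s(652,193),d(633,70),.062),('carrier',s(187,272),d(306,275),.0705),('key',s(353,400),d(557,325),.056),
 ('cTL',s(168,208),d(205,238),.048),('c1',s(462,333),d(585,235),.048),('c2',s(362,472),d(612,382),.048),('c3',s(55,325),d(192,385),.048),
 ('yel near',s(494,230),d(540,140),.062),('yelfar',s(543,122),d(490,47),.062),('paper',s(338,68),d(272,67),.07),('jar',s(199,62),d(158,100),.102),('yel3',s(394,158),d(395,122),.062),('yel4',s(80,157),d(90,222),.062)]:
  print(n,ray(Ps,a,z)[:2],ray(Pd,b,z)[:2])
print('nut',ray(Ps,(177,249),.06),ray(Pd,(176*1.28+.5,226*1.28),.06))
print('tips scene',[ray(Ps,s(*p),.066)[:2] for p in((153,250),(235,255),(222,312),(145,305))])
print('tips side',[ray(Pd,d(*p),.066)[:2] for p in((242,272),(330,248),(372,297),(285,322))])
E
```

```text
Traceback (most recent call last):
  File "h.py", line 7, in ray
    K,R,t=[np.array(P[k]) for k in('camera_matrix','R','t')]
                    ~^^^
KeyError: 'camera_matrix is not a file in the archive'
```

```bash
sed -i 's/K=P\[.camera_matrix.\]/camera_matrix=P["camera_matrix"]/' h.py; python3 - <<'E'
from h import *
def ld(f):
  a=dict(np.load(f)); a.setdefault('camera_matrix',a.get('K')); return a
Ps=ld('pics/scene0.npz');Pd=ld('pics/side0.npz')
s=lambda u,v:(200+u/4-.4,120+v/4-.4)
d=lambda u,v:(170+u/4-.4,130+v/4-.4)
np.set_printoptions(precision=4,suppress=True)
for n,a,b,z in [('cup rim',s(652,193),d(633,70),.062),('carrier',s(187,272),d(306,275),.0705),('key',s(353,400),d(557,325),.056),
 ('cTL',s(168,208),d(205,238),.048),('c1',s(462,333),d(585,235),.048),('c2',s(362,472),d(612,382),.048),('c3',s(55,325),d(192,385),.048),
 ('yel near',s(494,230),d(540,140),.062),('yelfar',s(543,122),d(490,47),.062),('paper',s(338,68),d(272,67),.07),('jar',s(199,62),d(158,100),.102),('yel3',s(394,158),d(395,122),.062),('yel4',s(80,157),d(90,222),.062)]:
  print(n,ray(Ps,a,z)[:2],ray(Pd,b,z)[:2])
print('nut',ray(Ps,(177,249),.06),ray(Pd,(177*1.28-6+.5,226*1.28),.06))
print('tips scene',[ray(Ps,s(*p),.066)[:2] for p in((153,250),(235,255),(222,312),(145,305))])
print('tips side',[ray(Pd,d(*p),.066)[:2] for p in((242,272),(330,248),(372,297),(285,322))])
E
```

```text
cup rim [ 0.485  -0.3016] [ 0.4869 -0.2948]
carrier [0.6331 0.0128] [0.634 0.013]
key [ 0.4816 -0.002 ] [0.4834 0.0022]
cTL [ 0.7128 -0.0344] [ 0.7192 -0.0355]
c1 [ 0.4835 -0.1058] [ 0.4857 -0.1025]
c2 [0.438  0.0305] [0.4449 0.0347]
c3 [0.6697 0.1   ] [0.6741 0.1009]
yel near [ 0.5318 -0.1857] [ 0.5325 -0.1843]
yelfar [ 0.5919 -0.3018] [ 0.5946 -0.3016]
paper [ 0.7343 -0.2221] [ 0.7368 -0.2186]
jar [ 0.7775 -0.1185] [ 0.7753 -0.1049]
yel3 [ 0.6348 -0.1869] [ 0.6339 -0.1813]
yel4 [ 0.7869 -0.011 ] [ 0.7884 -0.0146]
nut [0.5841 0.2727 0.06  ] [0.5948 0.2809 0.06  ]
tips scene [array([0.6694, 0.0137]), array([ 0.6283, -0.0264]), array([0.5913, 0.0168]), array([0.6303, 0.0521])]
tips side [array([0.6743, 0.0147]), array([ 0.6305, -0.0228]), array([0.5916, 0.0175]), array([0.6335, 0.0536])]
```

move_arm --deltas '[{"x": 0.05,"y": -0.006,"z": 0.01},{"x": 0.1,"y": -0.012,"z": 0.02},{"x": 0.15,"y": -0.018,"z": 0.03},{"x": 0.2,"y": -0.024,"z": 0.04},{"x": 0.25,"y": -0.03,"z": 0.05},{"x": 0.3,"y": -0.035,"z": 0.06},{"x": 0.355,"y": -0.04,"z": 0.07},{"x": 0.4065,"y": -0.0446,"z": 0.076}]'

```text
schema error: expected keys x, y, z, wx, wy, wz, hand
```

move_arm --deltas '[{"x": 0,"hand": 1},{"x": 0},{"x": 0}]'

```text
schema error: expected keys x, y, z, wx, wy, wz, hand
```

```bash
python3 - <<'E'
from h import *
im,P=snap('wrist','w1'); o=monitor.observe(); print(o['time'],o['tool_pos'],o['tool_rot'],proj(P,[.486,-.298,.062]),proj(P,[.6335,.013,.0705]))
cv2.imwrite('pics/w1b.png',cv2.resize(im,(800,600),interpolation=cv2.INTER_CUBIC)[...,::-1])
E
```

```text
0.2 [ 0.22962385 -0.47187351  0.2263247 ] [-3.14074840e+00 -1.14520702e-04  4.52757532e-01] [ 199.96854883 -198.20806658] [-262.31140667 -939.28777077]
```

View pics/w1b.png

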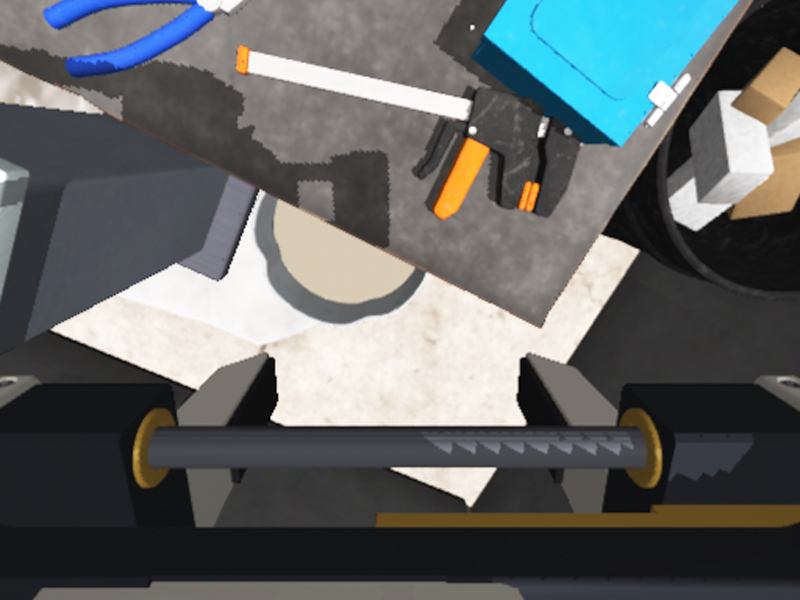

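move_arm --deltas '[{"x": 0.05,"y": -0.028,"z": 0.003,"wx": 0,"wy": 0,"wz": 6.5,"hand": 1},{"x": 0.1,"y": -0.055,"z": 0.006,"wx": 0,"wy": 0,"wz": 13,"hand": 1},{"x": 0.15,"y": -0.083,"z": 0.01,"wx": 0,"wy": 0,"wz": 19.5,"hand": 1},{"x": 0.2,"y": -0.11,"z": 0.013,"wx": 0,"wy": 0,"wz": 26,"hand": 1},{"x": 0.25,"y": -0.138,"z": 0.017,"wx": 0,"wy": 0,"wz": 32.5,"hand": 1},{"x": 0.3,"y": -0.166,"z": 0.02,"wx": 0,"wy": 0,"wz": 39,"hand": 1},{"x": 0.35,"y": -0.194,"z": 0.024,"wx": 0,"wy": 0,"wz": 45,"hand": 1},{"x": 0.39,"y": -0.216,"z": 0.027,"wx": 0,"wy": 0,"wz": 51.4,"hand": 1}]'

```text
time: 1.2
tool_pos: [0.4868, -0.1052, 0.1995]
tool_rot: [3.142, 0.0, -0.447]
contact_force: [-0.2, -0.2, 0.3]
opening: 0.0917
```

move_arm --deltas '[{"x": 0,"y": 0,"z": 0,"wx": 0,"wy": 0,"wz": 0,"hand": 1},{"x": 0,"y": 0,"z": 0,"wx": 0,"wy": 0,"wz": 0,"hand": 1},{"x": 0,"y": 0,"z": 0,"wx": 0,"wy": 0,"wz": 0,"hand": 1}]'

```text
time: 1.58
tool_pos: [0.4854, -0.1083, 0.1998]
tool_rot: [3.141, -0.0, -0.445]
contact_force: [0.2, -0.2, -0.4]
opening: 0.0918
```

```bash
python3 - <<'E'
from h import *
im,P=snap('wrist','w2'); o=monitor.observe(); print(o['time'],o['tool_pos'],o['tool_rot'],proj(P,[.486,-.298,.062]),proj(P,[.6335,.013,.0705]))
cv2.imwrite('pics/w2b.png',cv2.resize(im,(800,600),interpolation=cv2.INTER_CUBIC)[...,::-1])
E
```

```text
1.625 [ 0.48544041 -0.10831182  0.19986043] [ 3.14137094e+00 -2.07589548e-04 -4.45664329e-01] [433.4487602   94.71015505] [65.96806541 95.64904433]
```

View pics/w2b.png

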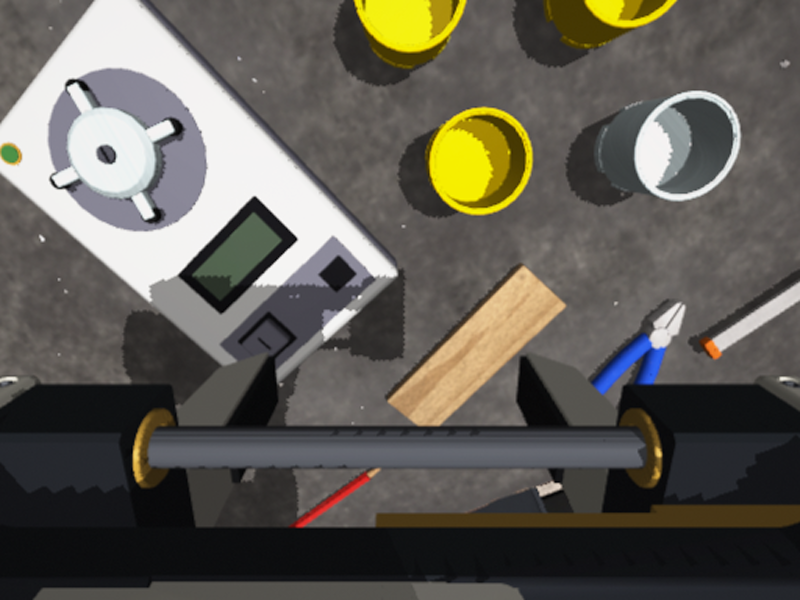

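The wrist view shows the carrier boss at (106,154), its arm tips, the key at (263,341) and the metal cup rim at about (688,146). I measure these and crop to the cup skirt for the notches.

```bash
python3 - <<'E'
from h import *
np.set_printoptions(precision=4,suppress=True)
P=dict(np.load('pics/w2.npz')); im=cv2.imread('pics/w2.png')
f=.64; g=lambda u,v:((u+.5)*f-.5,(v+.5)*f-.5)
hsv=cv2.cvtColor(im,cv2.COLOR_BGR2HSV)
m=((hsv[...,2]>185)&(hsv[...,1]<50)).astype(np.uint8); m[:, :395]=0; m[140:]=0
cs,_=cv2.findContours(m,cv2.RETR_EXTERNAL,cv2.CHAIN_APPROX_NONE); c=max(cs,key=lambda c:cv2.boundingRect(c)[2]*cv2.boundingRect(c)[3])
print(cv2.boundingRect(c)); hull=cv2.convexHull(c)[:,0]
w=np.array([ray(P,p,.062)[:2] for p in hull]); e=cv2.fitEllipse(w.astype(np.float32)*1000); print('cup',e)
print('carrier',ray(P,g(106,154),.0705)); b=ray(P,g(106,154),.0705)
for t in((76,86),(178,126),(151,216),(54,183)):
  x=ray(P,g(*t),.066); v=x-b; print(x[:2],np.hypot(*v[:2]),np.degrees(np.arctan2(v[1],v[0])))
print('key',ray(P,g(263,341),.056))
cv2.imwrite('pics/w2c.png',cv2.resize(im[50:140,370:485],None,fx=6,fy=6,interpolation=cv2.INTER_CUBIC))
E
```

```text
(406, 58, 68, 70)
cup ((484.246826171875, -303.2238464355469), (62.567771911621094, 63.07992935180664), 88.8636474609375)
carrier [0.6308 0.013  0.0705]
[0.6702 0.0085] 0.03959766418826076 -6.651365530205983
[ 0.6266 -0.0325] 0.04579485605942099 -95.35475577783812
[0.5894 0.0125] 0.04148399121671518 -179.2545176270349
[0.6318 0.0546] 0.04159660900838339 88.71153583133027
key [ 0.4832 -0.0028  0.056 ]
```

View pics/w2c.png

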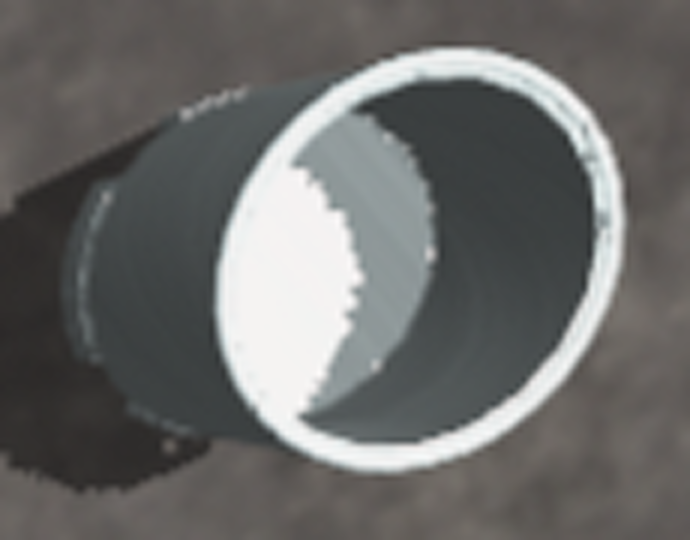

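```bash
python3 - <<'E'
from h import *
P=dict(np.load('pics/w2.npz')); c=np.array([.4842,-.3032])
for n,p in [('A',(105,182)),('B',(95,360)),('A2',(180,118)),('B2',(130,407))]:
  v=ray(P,((p[0]+.5)/6-.5+370,(p[1]+.5)/6-.5+50),0.0)[:2]-c; print(n,np.hypot(*v),np.degrees(np.arctan2(v[1],v[0])))
ld=lambda f:(lambda a:{**a,'camera_matrix':a.get('camera_matrix',a.get('K'))})(dict(np.load(f)))
Pd=ld('pics/side0.npz');Ps=ld('pics/scene0.npz')
for q in [(170+635/4-.4,130+155/4-.4)]:
  v=ray(Pd,q,.0045)[:2]-c; print('side',np.hypot(*v),np.degrees(np.arctan2(v[1],v[0])))
for a in (60,70,80,90,100,110,120):
  X=[c[0]+.031*np.cos(np.radians(a)),c[1]+.031*np.sin(np.radians(a)),.0045]; q=proj(Pd,X);s=proj(Ps,X);print(a,(q-[170,130])*4,(s-[200,120])*4)
E
```

```text
A 0.02946506085729137 33.29625212888807
B 0.028452465376998852 101.68311580587925
A2 0.02938825718471157 0.20396873788657677
B2 0.02990113775912605 125.26311027367424
side 0.03179094965762119 102.48908881305394
60 [604.0509848  146.15879475] [600.85943944 254.2258533 ]
70 [610.12331103 148.70112675] [603.8061014  259.02299646]
80 [616.86334891 150.68829322] [607.89569678 263.53910966]
90 [624.05886166 152.05332089] [613.0095949  267.63148682]
100 [631.48007778 152.74966663] [618.99456193 271.16898008]
110 [638.88805817 152.75328382] [625.66711117 274.03681364]
120 [646.04365253 152.06372765] [632.81924551 276.14097456]
```

move_arm --deltas '[{"x": 0.01,"y": 0.022,"z": 0.005,"wx": 0,"wy": 0,"wz": -8.6,"hand": 1},{"x": 0.02,"y": 0.044,"z": 0.012,"wx": 0,"wy": 0,"wz": -17.2,"hand": 1},{"x": 0.03,"y": 0.066,"z": 0.018,"wx": 0,"wy": 0,"wz": -25.8,"hand": 1},{"x": 0.041,"y": 0.088,"z": 0.025,"wx": 0,"wy": 0,"wz": -34.4,"hand": 1},{"x": 0.052,"y": 0.11,"z": 0.031,"wx": 0,"wy": 0,"wz": -43,"hand": 1},{"x": 0.062,"y": 0.132,"z": 0.038,"wx": 0,"wy": 0,"wz": -51.6,"hand": 1},{"x": 0.073,"y": 0.154,"z": 0.044,"wx": 0,"wy": 0,"wz": -60.2,"hand": 1},{"x": 0.083,"y": 0.1755,"z": 0.05,"wx": 0,"wy": 0,"wz": -68.5,"hand": 1}]'

```text
time: 2.62
tool_pos: [0.4846, -0.3032, 0.1497]
tool_rot: [3.141, 0.0, 0.755]
contact_force: [0.0, 0.3, -0.6]
opening: 0.0919
```

move_arm --deltas '[{"x": 0,"y": 0,"z": 0,"wx": 0,"wy": 0,"wz": 0,"hand": 1},{"x": 0,"y": 0,"z": 0,"wx": 0,"wy": 0,"wz": 0,"hand": 1},{"x": 0,"y": 0,"z": 0,"wx": 0,"wy": 0,"wz": 0,"hand": 1}]'

```text
time: 3.0
tool_pos: [0.4854, -0.3008, 0.1501]
tool_rot: [3.141, -0.0, 0.75]
contact_force: [0.1, 0.2, 0.8]
opening: 0.092
```

```bash
python3 - <<'E'
from h import *
im,P=snap('wrist','w3'); o=monitor.observe(); print(o['time'],o['tool_pos'],o['tool_rot'],o['contact_force'],proj(P,[.4845,-.302,.062]))
cv2.imwrite('pics/w3b.png',cv2.resize(im,(640,480))[...,::-1])
E
```

```text
3.05 [ 0.48551082 -0.30078741  0.15013992] [ 3.14116251e+00 -1.63600822e-04  7.50922967e-01] [-0.20778946 -0.6485905   0.32630764] [254.9738558  195.33948704]
```

View pics/w3b.png

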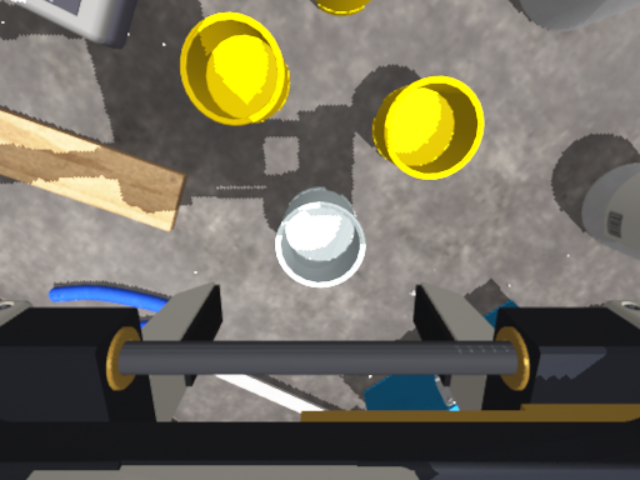

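```bash
python3 - <<'E'
from h import *
np.set_printoptions(precision=3,suppress=True)
ld=lambda f:(lambda a:{**a,'camera_matrix':a.get('camera_matrix',a.get('K'))})(dict(np.load(f)))
Pd=ld('pics/side0.npz')
b=cv2.imread('pics/side0.png'); h=cv2.cvtColor(b,cv2.COLOR_BGR2HSV); m=cv2.inRange(h,(90,120,60),(110,255,255)); m=cv2.morphologyEx(m,cv2.MORPH_OPEN,np.ones((3,3)))
n,l,s,_=cv2.connectedComponentsWithStats(m); print(s[1:])
i=1+s[1:,4].argmax(); x,y,w,hh=s[i][:4]; ys,xs=np.where(l==i)
R=np.array([np.cos(.751),np.sin(.751)]);Y=np.array([np.sin(.751),-np.cos(.751)]);T=np.array([.4855,-.3008])
for X in range(x,x+w,6):
  yb=ys[xs==X].max(); p=ray(Pd,(X,yb),0)[:2]; print(X,yb,p,'tool',R@(p-T),Y@(p-T), 'top',ys[xs==X].min())
P=dict(np.load('pics/w3.npz')); a=cv2.imread('pics/w3.png');h=cv2.cvtColor(a,cv2.COLOR_BGR2HSV); m=cv2.inRange(h,(90,120,60),(105,255,255));ys,xs=np.where(m>0)
k=ys.argmin(); 
for z in (0,.05,.1):
  p=ray(P,(xs[k],ys[k]),z)[:2]; print(xs[k],ys[k],z,'tool',R@(p-T),Y@(p-T))
E
```

```text
[[ 317  102   59   42 1735]]
317 133 [ 0.55  -0.489] tool -0.08116390121045869 0.18160274393713993 top 113
323 135 [ 0.528 -0.48 ] tool -0.09111639875406287 0.16003769839122856 top 106
329 136 [ 0.508 -0.478] tool -0.10481957128444741 0.14466307802202544 top 102
335 137 [ 0.487 -0.476] tool -0.11839403431704273 0.12943286652325262 top 105
341 138 [ 0.467 -0.474] tool -0.13184159276581225 0.11434503882612157 top 104
347 139 [ 0.447 -0.473] tool -0.14516401795426984 0.09939760754949727 top 105
353 141 [ 0.427 -0.464] tool -0.15429218042653103 0.07912947715431606 top 106
359 142 [ 0.407 -0.462] tool -0.1673354719733317 0.06454126037334143 top 107
365 141 [ 0.389 -0.474] tool -0.188569390345681 0.06071317998528912 top 110
371 126 [ 0.379 -0.587] tool -0.27363330626081733 0.13641450313873105 top 109
407 240 0 tool -0.07724513000603694 0.17594742698697044
407 240 0.05 tool -0.05132546897051672 0.14727466525895067
407 240 0.1 tool -0.025405807934996465 0.11860190353093086
```

Wrist crop: the metal cup rim is at about (320,243), within 1–2 px of my estimate, and the toolbox is clear of the gripper. Now I descend and grip.

move_arm --deltas '[{"x": -0.001,"y": 0,"z": 0.04,"wx": 0,"wy": 0,"wz": 0,"hand": 1},{"x": -0.0015,"y": 0,"z": 0.08,"wx": 0,"wy": 0,"wz": 0,"hand": 1},{"x": -0.0015,"y": 0,"z": 0.11,"wx": 0,"wy": 0,"wz": 0,"hand": 1},{"x": -0.0015,"y": 0,"z": 0.122,"wx": 0,"wy": 0,"wz": 0,"hand": 1},{"x": -0.0015,"y": 0,"z": 0.122,"wx": 0,"wy": 0,"wz": 0,"hand": 0.75},{"x": -0.0015,"y": 0,"z": 0.122,"wx": 0,"wy": 0,"wz": 0,"hand": 0.6},{"x": -0.0015,"y": 0,"z": 0.122,"wx": 0,"wy": 0,"wz": 0,"hand": 0.6},{"x": -0.0015,"y": 0,"z": 0.122,"wx": 0,"wy": 0,"wz": 0,"hand": 0.6}]' --grip_force 12

```text
time: 4.05
tool_pos: [0.4849, -0.3029, 0.0288]
tool_rot: [3.139, -0.0, 0.751]
contact_force: [0.0, 0.3, 3.6]
opening: 0.0612
```

move_arm --deltas '[{"x": 0,"y": 0,"z": 0,"wx": 0,"wy": 0,"wz": 0,"hand": 0.5},{"x": 0,"y": 0,"z": 0,"wx": 0,"wy": 0,"wz": 0,"hand": 0.5},{"x": 0,"y": 0,"z": -0.03,"wx": 0,"wy": 0,"wz": 0,"hand": 0.5},{"x": 0,"y": 0,"z": -0.08,"wx": 0,"wy": 0,"wz": 0,"hand": 0.5},{"x": 0,"y": 0,"z": -0.13,"wx": 0,"wy": 0,"wz": 0,"hand": 0.5},{"x": 0,"y": 0,"z": -0.13,"wx": 0,"wy": 0,"wz": 0,"hand": 0.5},{"x": 0,"y": 0,"z": -0.13,"wx": 0,"wy": 0,"wz": 0,"hand": 0.5}]' --grip_force 12

```text
time: 4.92
tool_pos: [0.4837, -0.3019, 0.1569]
tool_rot: [-3.14, 0.0, 0.751]
contact_force: [-0.0, 0.4, -1.1]
opening: 0.0613
```

move_arm --deltas '[{"x": 0.03,"y": -0.02,"z": 0,"wx": 0,"wy": 0,"wz": 2,"hand": 0.5},{"x": 0.07,"y": -0.05,"z": 0,"wx": 0,"wy": 0,"wz": 5,"hand": 0.5},{"x": 0.11,"y": -0.08,"z": 0,"wx": 0,"wy": 0,"wz": 8,"hand": 0.5},{"x": 0.15,"y": -0.11,"z": 0,"wx": 0,"wy": 0,"wz": 11,"hand": 0.5},{"x": 0.19,"y": -0.135,"z": 0,"wx": 0,"wy": 0,"wz": 14,"hand": 0.5},{"x": 0.227,"y": -0.1585,"z": 0,"wx": 0,"wy": 0,"wz": 17,"hand": 0.5},{"x": 0.227,"y": -0.1585,"z": 0,"wx": 0,"wy": 0,"wz": 17,"hand": 0.5},{"x": 0.227,"y": -0.1585,"z": 0,"wx": 0,"wy": 0,"wz": 17,"hand": 0.5}]'

```text
time: 5.92
tool_pos: [0.5412, -0.0318, 0.1563]
tool_rot: [-3.14, 0.003, 0.455]
contact_force: [0.2, 0.3, -2.1]
opening: 0.0609
```

```bash
python3 - <<'E'
from h import *
im,P=snap('wrist','w4'); o=monitor.observe(); print(o['time'],o['tool_pos'],o['tool_rot'],o['contact_force'],proj(P,[.632,.0125,.0705]))
cv2.imwrite('pics/w4b.png',cv2.resize(im,(800,600),interpolation=cv2.INTER_CUBIC)[...,::-1])
E
```

```text
5.975 [ 0.54131662 -0.03236818  0.15661381] [-3.14063528e+00  2.03153913e-03  4.54362914e-01] [ 0.04169065 -0.39865713 -1.13777048] [254.85623107  68.63177052]
```

View pics/w4b.png

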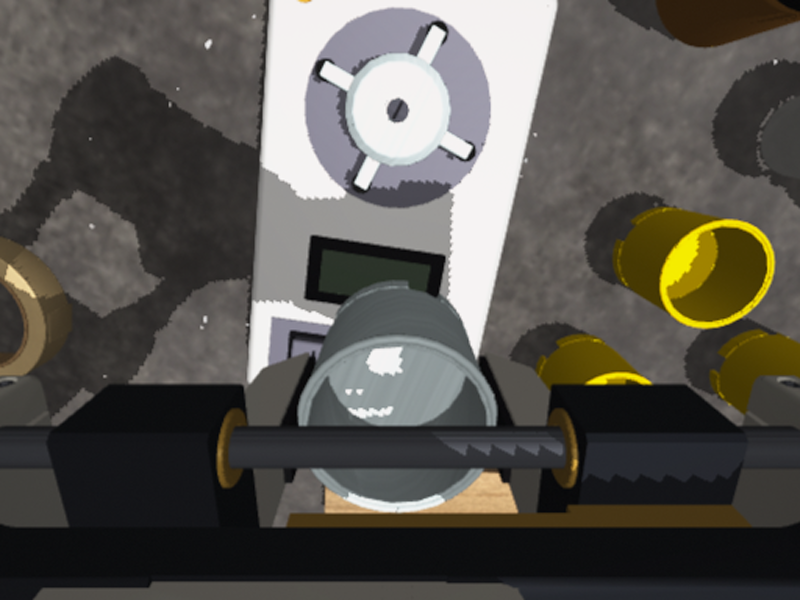

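The wrist view shows the boss hole at (398,110) and arm tips at (438,27), (320,66), (472,155) and (360,190). The held cup's rim is centred at about (398,425). Now I work out the placement.

```bash
python3 - <<'E'
from h import *
np.set_printoptions(precision=4,suppress=True)
P=dict(np.load('pics/w4.npz')); g=lambda u,v:((u+.5)*.64-.5,(v+.5)*.64-.5)
b=ray(P,g(398,110),.0705); print('boss',b)
T=[ray(P,g(*t),.066)[:2] for t in((440,24),(474,156),(359,192),(317,64))]
for t in T: v=t-b[:2]; print(t,np.hypot(*v),np.degrees(np.arctan2(v[1],v[0])))
for a,c in((0,2),(1,3)): d=T[a]-T[c]; print((T[a]+T[c])/2,np.degrees(np.arctan2(d[1],d[0])))
L=ray(P,g(299,418),.19);R=ray(P,g(497,418),.19);B=ray(P,g(398,512),.19);F=ray(P,g(398,336),.19)
print('cup rim',(L+R)/2,np.hypot(*(L-R)[:2]),(B+F)/2,np.hypot(*(B-F)[:2]))
c=((B+F)/2)[:2]
for q in((411,283),(360,291),(340,305),(437,293)):
  v=ray(P,g(*q),.129)[:2]-c; print(q,np.hypot(*v),np.degrees(np.arctan2(v[1],v[0])))
im=cv2.imread('pics/w4.png'); cv2.imwrite('pics/w4c.png',cv2.resize(im[170:225,190:330],None,fx=5,fy=5,interpolation=cv2.INTER_CUBIC))
E
```

```text
boss [0.6309 0.0122 0.0705]
[0.6738 0.0112] 0.04293496858450495 -1.389640641889707
[ 0.6286 -0.0323] 0.04452885234448616 -92.9024758598211
[0.5863 0.0131] 0.04461301003450356 178.84643547242976
[0.6325 0.0567] 0.04451579045646041 87.91405814018854
[0.63   0.0121] -1.2693401334908374
[0.6306 0.0122] -92.4942687491923
cup rim [ 0.5443 -0.0303  0.19  ] 0.06087468970268116 [ 0.5405 -0.0322  0.19  ] 0.06301896035929487
(411, 283) 0.0301947227191808 15.846192387401658
(360, 291) 0.0306708339195066 57.37514437310063
(340, 305) 0.031656699045632904 76.8812964976771
(437, 293) 0.03014834300968746 -6.630599381842234
```

View pics/w4c.png

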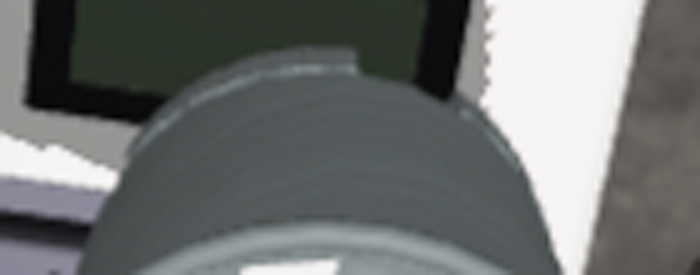

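Cup notch is at about 4° and the cross at about -1.9°, so roughly -6° of turn remains. I move over the carrier to just above the boss.

move_arm --deltas '[{"x": 0.03,"y": 0,"z": 0,"wx": 0,"wy": 0,"wz": 0,"hand": 0.5},{"x": 0.065,"y": 0,"z": 0,"wx": 0,"wy": 0,"wz": 0,"hand": 0.5},{"x": 0.1005,"y": -0.0006,"z": 0,"wx": 0,"wy": 0,"wz": 0,"hand": 0.5},{"x": 0.1005,"y": -0.0006,"z": 0.02,"wx": 0,"wy": 0,"wz": 0,"hand": 0.5},{"x": 0.1005,"y": -0.0006,"z": 0.04,"wx": 0,"wy": 0,"wz": 0,"hand": 0.5},{"x": 0.1005,"y": -0.0006,"z": 0.053,"wx": 0,"wy": 0,"wz": 0,"hand": 0.5},{"x": 0.1005,"y": -0.0006,"z": 0.053,"wx": 0,"wy": 0,"wz": 0,"hand": 0.5},{"x": 0.1005,"y": -0.0006,"z": 0.053,"wx": 0,"wy": 0,"wz": 0,"hand": 0.5}]'

```text
time: 6.98
tool_pos: [0.6325, 0.0125, 0.1055]
tool_rot: [3.141, -0.001, 0.454]
contact_force: [0.7, -0.1, 0.3]
opening: 0.0612
```

move_arm --deltas '[{"x": 0,"y": 0,"z": 0.003,"wx": 0,"wy": 0,"wz": 0,"hand": 0.5},{"x": 0,"y": 0,"z": 0.006,"wx": 0,"wy": 0,"wz": 0,"hand": 0.5},{"x": 0,"y": 0,"z": 0.008,"wx": 0,"wy": 0,"wz": 0,"hand": 0.5},{"x": 0,"y": 0,"z": 0.009,"wx": 0,"wy": 0,"wz": 0,"hand": 0.5},{"x": 0,"y": 0,"z": 0.009,"wx": 0,"wy": 0,"wz": 0,"hand": 0.5},{"x": 0,"y": 0,"z": 0.009,"wx": 0,"wy": 0,"wz": 0,"hand": 0.5}]'

```text
time: 7.72
tool_pos: [0.6321, 0.013, 0.0958]
tool_rot: [3.141, -0.0, 0.455]
contact_force: [-1.1, -0.1, -0.8]
opening: 0.0609
```

move_arm --deltas '[{"x": 0,"y": 0,"z": 0.001,"wx": 0,"wy": 0,"wz": 0,"hand": 0.5},{"x": 0,"y": 0,"z": 0.002,"wx": 0,"wy": 0,"wz": 0,"hand": 0.5},{"x": 0,"y": 0,"z": 0.0025,"wx": 0,"wy": 0,"wz": 0,"hand": 0.5},{"x": 0,"y": 0,"z": 0.0025,"wx": 0,"wy": 0,"wz": 0,"hand": 0.5}]'

```text
time: 8.22
tool_pos: [0.6323, 0.013, 0.0936]
tool_rot: [3.141, -0.001, 0.455]
contact_force: [0.5, 0.6, 2.2]
opening: 0.0611
```

Contact is at about 3 N net. Now I press slightly and turn.

move_arm --deltas '[{"x": 0,"y": 0,"z": 0.0008,"wx": 0,"wy": 0,"wz": 1.5,"hand": 0.5},{"x": 0,"y": 0,"z": 0.0008,"wx": 0,"wy": 0,"wz": 3,"hand": 0.5},{"x": 0,"y": 0,"z": 0.0008,"wx": 0,"wy": 0,"wz": 4,"hand": 0.5},{"x": 0,"y": 0,"z": 0.0008,"wx": 0,"wy": 0,"wz": 5,"hand": 0.5},{"x": 0,"y": 0,"z": 0.0008,"wx": 0,"wy": 0,"wz": 6,"hand": 0.5},{"x": 0,"y": 0,"z": 0.0008,"wx": 0,"wy": 0,"wz": 6,"hand": 0.5}]'

```text
time: 8.98
tool_pos: [0.632, 0.013, 0.0923]
tool_rot: [3.142, 0.0, 0.35]
contact_force: [-0.8, -0.2, -1.0]
opening: 0.0614
```

The force has gone, so the notches are aligned. I lower further.

move_arm --deltas '[{"x": 0,"y": 0,"z": 0.002,"wx": 0,"wy": 0,"wz": 0,"hand": 0.5},{"x": 0,"y": 0,"z": 0.004,"wx": 0,"wy": 0,"wz": 0,"hand": 0.5},{"x": 0,"y": 0,"z": 0.004,"wx": 0,"wy": 0,"wz": 0,"hand": 0.5},{"x": 0,"y": 0,"z": 0.004,"wx": 0,"wy": 0,"wz": 0,"hand": 0.5}]'

```text
time: 9.48
tool_pos: [0.6321, 0.013, 0.0884]
tool_rot: [3.141, 0.0, 0.35]
contact_force: [0.7, 0.9, -0.6]
opening: 0.061
```

move_arm --deltas '[{"x": 0,"y": 0,"z": 0.0015,"wx": 0,"wy": 0,"wz": 0,"hand": 0.5},{"x": 0,"y": 0,"z": 0.003,"wx": 0,"wy": 0,"wz": 0,"hand": 0.5},{"x": 0,"y": 0,"z": 0.003,"wx": 0,"wy": 0,"wz": 0,"hand": 0.5},{"x": 0,"y": 0,"z": 0.003,"wx": 0,"wy": 0,"wz": 0,"hand": 0.5}]'

```text
time: 9.98
tool_pos: [0.6321, 0.013, 0.0857]
tool_rot: [3.141, -0.0, 0.35]
contact_force: [-1.6, 0.7, 1.3]
opening: 0.0613
```

move_arm --deltas '[{"x": 0,"y": 0,"z": 0.001,"wx": 0,"wy": 0,"wz": 0,"hand": 0.5},{"x": 0,"y": 0,"z": 0.001,"wx": 0,"wy": 0,"wz": 0,"hand": 0.5},{"x": 0,"y": 0,"z": 0.0005,"wx": 0,"wy": 0,"wz": 0,"hand": 0.72},{"x": 0,"y": 0,"z": 0,"wx": 0,"wy": 0,"wz": 0,"hand": 0.85},{"x": 0,"y": 0,"z": 0,"wx": 0,"wy": 0,"wz": 0,"hand": 1},{"x": 0,"y": 0,"z": 0,"wx": 0,"wy": 0,"wz": 0,"hand": 1},{"x": 0,"y": 0,"z": 0,"wx": 0,"wy": 0,"wz": 0,"hand": 1}]'

```text
time: 10.85
tool_pos: [0.632, 0.013, 0.0853]
tool_rot: [3.142, 0.0, 0.35]
contact_force: [0.2, -0.1, -0.6]
opening: 0.0918
```

move_arm --deltas '[{"x": 0,"y": 0,"z": -0.02,"wx": 0,"wy": 0,"wz": 0,"hand": 1},{"x": 0,"y": 0,"z": -0.05,"wx": 0,"wy": 0,"wz": 0,"hand": 1},{"x": 0,"y": 0,"z": -0.09,"wx": 0,"wy": 0,"wz": 0,"hand": 1},{"x": -0.05,"y": 0,"z": -0.12,"wx": 0,"wy": 0,"wz": 0,"hand": 1},{"x": -0.09,"y": 0,"z": -0.12,"wx": 0,"wy": 0,"wz": 0,"hand": 1},{"x": -0.09,"y": 0,"z": -0.12,"wx": 0,"wy": 0,"wz": 0,"hand": 1},{"x": -0.09,"y": 0,"z": -0.12,"wx": 0,"wy": 0,"wz": 0,"hand": 1}]'

```text
time: 11.72
tool_pos: [0.5483, -0.0178, 0.2057]
tool_rot: [3.141, -0.001, 0.35]
contact_force: [0.5, 0.3, -0.5]
opening: 0.0921
```

```bash
python3 - <<'E'
from h import *
np.set_printoptions(precision=4,suppress=True)
im,P=snap('wrist','w5'); o=monitor.observe(); print(o['time'],o['tool_pos'],o['tool_rot'])
im2,P2=snap('side','s5')
a=cv2.resize(im,(400,300)); b=cv2.resize(im2[120:220,200:330],(390,300),interpolation=cv2.INTER_CUBIC)
cv2.imwrite('pics/v5.png',np.hstack([a,b])[...,::-1])
E
```

```text
11.775 [ 0.5485 -0.0177  0.2054] [ 3.1413 -0.0008  0.3499]
```

View pics/v5.png

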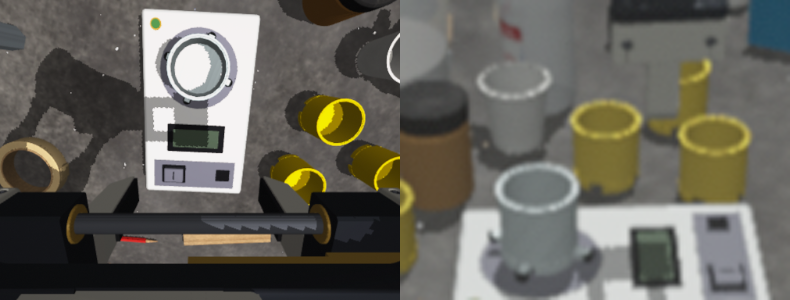

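The picture shows the cup upright, with the arms poking out through its notches. I check the rim by numbers and compute the key position and an approximate nut position.

```bash
python3 - <<'E'
from h import *
np.set_printoptions(precision=4,suppress=True)
P=dict(np.load('pics/w5.npz')); P2=dict(np.load('pics/s5.npz')); g=lambda u,v:((u+.5)*1.28-.5,(v+.5)*1.28-.5)
print('key',ray(P,g(174,174),.056))
im=cv2.imread('pics/w5.png'); 
# key dark outline in crop region
roi=im[205:242,195:300]; gr=cv2.cvtColor(roi,cv2.COLOR_BGR2GRAY); m=(gr<70).astype(np.uint8)
cs,_=cv2.findContours(m,cv2.RETR_EXTERNAL,cv2.CHAIN_APPROX_NONE)
for c in cs:
  if cv2.contourArea(c)>30: x,y,w,h=cv2.boundingRect(c); ctr=(195+x+w/2-.5,205+y+h/2-.5); print((x,y,w,h),ctr,ray(P,ctr,.056),ray(P,ctr,.048))
rim=[ray(P,g(u,v),.119)[:2] for u,v in((167,67),(228,67))]; print('rim dia at .119',np.hypot(*(rim[0]-rim[1])))
c1=ray(P,g(197.5,67),.119)
s=lambda u,v:(200+u/3-.3,120+(v)/3-.3)
print('rim',c1,ray(P2,s(537-400,188),.119),ray(P2,s(137,188),.128))
# nut in side
h=im2=cv2.imread('pics/s5.png')
E
```

```text
key [ 0.484  -0.0035  0.056 ]
(81, 13, 18, 14) (284.5, 224.5) [ 0.506  -0.0697  0.056 ] [ 0.5029 -0.0718  0.048 ]
(13, 6, 30, 23) (222.5, 222.0) [ 0.4849 -0.0028  0.056 ] [ 0.4812 -0.0031  0.048 ]
rim dia at .119 0.06086187842155878
rim [0.6315 0.0137 0.119 ] [0.6328 0.0157 0.119 ] [0.6283 0.0279 0.128 ]
```

move_arm --deltas '[{"x": -0.03,"y": -0.02,"z": 0,"wx": 0,"wy": 0,"wz": 1.5,"hand": 0.6},{"x": -0.0561,"y": -0.0372,"z": 0.02,"wx": 0,"wy": 0,"wz": 3,"hand": 0.3},{"x": -0.0561,"y": -0.0372,"z": 0.06,"wx": 0,"wy": 0,"wz": 3,"hand": 0},{"x": -0.0561,"y": -0.0372,"z": 0.1,"wx": 0,"wy": 0,"wz": 3,"hand": 0},{"x": -0.0561,"y": -0.0372,"z": 0.13,"wx": 0,"wy": 0,"wz": 3,"hand": 0},{"x": -0.0561,"y": -0.0372,"z": 0.138,"wx": 0,"wy": 0,"wz": 3,"hand": 0},{"x": -0.0561,"y": -0.0372,"z": 0.138,"wx": 0,"wy": 0,"wz": 3,"hand": 0},{"x": -0.0561,"y": -0.0372,"z": 0.138,"wx": 0,"wy": 0,"wz": 3,"hand": 0}]' --grip_force 5

```text
time: 12.82
tool_pos: [0.4831, -0.0022, 0.0685]
tool_rot: [3.141, -0.002, 0.298]
contact_force: [0.3, -0.6, -0.7]
opening: 0.0161
```

move_arm --deltas '[{"x": 0,"y": 0,"z": 0.004,"wx": 0,"wy": 0,"wz": 0,"hand": 0},{"x": 0,"y": 0,"z": 0.008,"wx": 0,"wy": 0,"wz": 0,"hand": 0},{"x": 0,"y": 0,"z": 0.011,"wx": 0,"wy": 0,"wz": 0,"hand": 0},{"x": 0,"y": 0,"z": 0.0125,"wx": 0,"wy": 0,"wz": 0,"hand": 0},{"x": 0,"y": 0,"z": 0.0125,"wx": 0,"wy": 0,"wz": 0,"hand": 0}]'

```text
time: 13.45
tool_pos: [0.4821, -0.0021, 0.055]
tool_rot: [3.142, 0.0, 0.297]
contact_force: [-1.2, -0.8, 2.8]
opening: 0.0007
```

move_arm --deltas '[{"x": 0,"y": 0,"z": 0.001,"wx": 0,"wy": 0,"wz": 0,"hand": 0},{"x": 0,"y": 0,"z": 0.002,"wx": 0,"wy": 0,"wz": 0,"hand": 0},{"x": 0,"y": 0,"z": 0.0028,"wx": 0,"wy": 0,"wz": 0,"hand": 0},{"x": 0,"y": 0,"z": 0.0028,"wx": 0,"wy": 0,"wz": 0,"hand": 0}]'

```text
time: 13.95
tool_pos: [0.4821, -0.0021, 0.0531]
tool_rot: [3.141, -0.0, 0.298]
contact_force: [-3.9, 0.5, 13.0]
opening: 0.0005
```

The key has bottomed at z 0.0531 with about 13 N. I hold for a second, easing slightly, then release.

move_arm --deltas '[{"x": 0,"y": 0,"z": -0.0002,"wx": 0,"wy": 0,"wz": 0,"hand": 0},{"x": 0,"y": 0,"z": -0.0002,"wx": 0,"wy": 0,"wz": 0,"hand": 0},{"x": 0,"y": 0,"z": -0.0002,"wx": 0,"wy": 0,"wz": 0,"hand": 0},{"x": 0,"y": 0,"z": -0.0002,"wx": 0,"wy": 0,"wz": 0,"hand": 0},{"x": 0,"y": 0,"z": -0.0002,"wx": 0,"wy": 0,"wz": 0,"hand": 0},{"x": 0,"y": 0,"z": -0.0002,"wx": 0,"wy": 0,"wz": 0,"hand": 0},{"x": 0,"y": 0,"z": -0.0002,"wx": 0,"wy": 0,"wz": 0,"hand": 0},{"x": 0,"y": 0,"z": -0.0002,"wx": 0,"wy": 0,"wz": 0,"hand": 0}]'

```text
time: 14.95
tool_pos: [0.4821, -0.0021, 0.0531]
tool_rot: [3.141, -0.0, 0.298]
contact_force: [-3.6, 0.3, 11.5]
opening: 0.0003
```

move_arm --deltas '[{"x": 0,"y": 0,"z": -0.005,"wx": 0,"wy": 0,"wz": 0,"hand": 0},{"x": 0,"y": 0,"z": -0.02,"wx": 0,"wy": 0,"wz": 0,"hand": 0},{"x": 0,"y": 0,"z": -0.06,"wx": 0,"wy": 0,"wz": 0,"hand": 0},{"x": 0,"y": 0,"z": -0.11,"wx": 0,"wy": 0,"wz": 0,"hand": 0.3},{"x": 0,"y": 0,"z": -0.15,"wx": 0,"wy": 0,"wz": 0,"hand": 0.6}]'

```text
time: 15.58
tool_pos: [0.4822, -0.0021, 0.204]
tool_rot: [3.141, -0.001, 0.297]
contact_force: [0.2, -0.0, 0.2]
opening: 0.0156
```

move_arm --deltas '[{"x": 0.015,"y": -0.04,"z": 0,"wx": 0,"wy": 0,"wz": 0,"hand": 1},{"x": 0.03,"y": -0.08,"z": 0,"wx": 0,"wy": 0,"wz": 0,"hand": 1},{"x": 0.05,"y": -0.12,"z": 0,"wx": 0,"wy": 0,"wz": 0,"hand": 1},{"x": 0.065,"y": -0.16,"z": 0,"wx": 0,"wy": 0,"wz": 0,"hand": 1},{"x": 0.08,"y": -0.2,"z": 0,"wx": 0,"wy": 0,"wz": 0,"hand": 1},{"x": 0.095,"y": -0.2355,"z": 0,"wx": 0,"wy": 0,"wz": 0,"hand": 1},{"x": 0.095,"y": -0.2355,"z": 0,"wx": 0,"wy": 0,"wz": 0,"hand": 1},{"x": 0.095,"y": -0.2355,"z": 0,"wx": 0,"wy": 0,"wz": 0,"hand": 1}]'

```text
time: 16.58
tool_pos: [0.5036, 0.2504, 0.2018]
tool_rot: [3.141, 0.001, 0.298]
contact_force: [1.0, 0.4, 0.8]
opening: 0.0913
```

```bash
python3 - <<'E'
from h import *
np.set_printoptions(precision=4,suppress=True)
im,P=snap('wrist','w6'); o=monitor.observe(); print(o['time'],o['tool_pos'],o['tool_rot'])
p=proj(P,[.589,.277,.06]); print(p); x,y=int(p[0]),int(p[1]); x0,y0=max(0,x-75),max(0,y-60); print(x0,y0)
cv2.imwrite('pics/w6c.png',cv2.resize(im[y0:y0+120,x0:x0+150],None,fx=5,fy=5,interpolation=cv2.INTER_CUBIC)[...,::-1])
E
```

```text
16.625 [0.5038 0.25   0.202 ] [3.1411 0.0007 0.2969]
[253.8228  86.7051]
178 26
```

View pics/w6c.png

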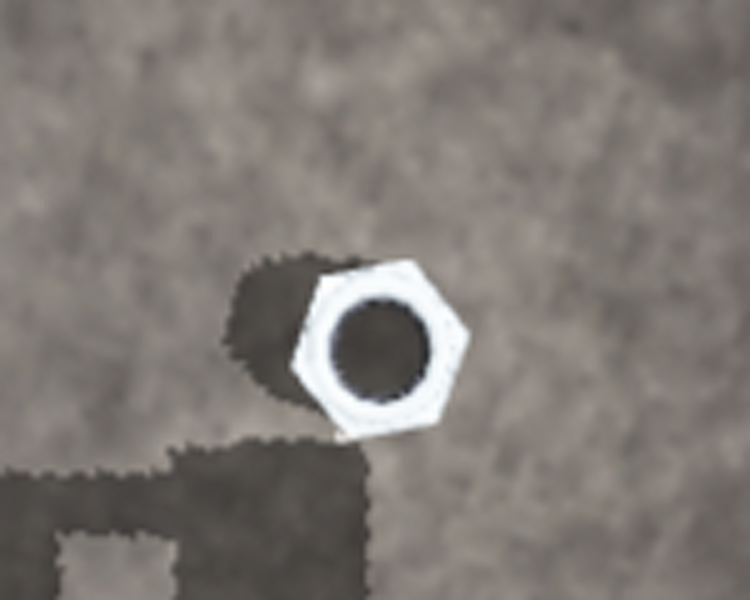

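The nut is a clean hexagon at crop (381,350). I compute its pose numerically; my picture views are used up.

```bash
python3 - <<'E'
from h import *
np.set_printoptions(precision=4,suppress=True)
P=dict(np.load('pics/w6.npz')); im=cv2.imread('pics/w6.png'); m=(im.min(2)>190).astype(np.uint8); m[:60]=0;m[130:]=0;m[:,:220]=0;m[:,290:]=0
cs,_=cv2.findContours(m,cv2.RETR_EXTERNAL,cv2.CHAIN_APPROX_NONE); c=max(cs,key=cv2.contourArea)
w=np.array([ray(P,p,.06)[:2] for p in c[:,0].astype(float)]); 
M=cv2.moments((w*1e5).astype(np.int32)); ctr=np.array([M['m10'],M['m01']])/M['m00']/1e5; print('nut',ctr,'area mm2',M['m00']/1e4,'(hex 779)')
# flat normals: min support width
A=np.radians(np.arange(0,180,.5)); wd=[np.ptp(w@[np.cos(a),np.sin(a)]) for a in A]
wd3=[(wd[i]+wd[(i+120)%360]+wd[(i+240)%360])/3 for i in range(120)]; k=int(np.argmin(wd3)); print('flat normals at deg (mod 60)',A[k]*180/np.pi,wd3[k],max(wd3))
E
```

```text
nut [0.5811 0.2747] area mm2 753.2529 (hex 779)
flat normals at deg (mod 60) 27.0 0.03087641811164643 0.03425476047288419
```

move_arm --deltas '[{"x": 0.04,"y": 0,"z": 0.0,"wx": 0,"wy": 0,"wz": 7,"hand": 1},{"x": 0.081,"y": -0.0008,"z": 0.02,"wx": 0,"wy": 0,"wz": 14,"hand": 1},{"x": 0.081,"y": -0.0008,"z": 0.05,"wx": 0,"wy": 0,"wz": 20,"hand": 1},{"x": 0.081,"y": -0.0008,"z": 0.09,"wx": 0,"wy": 0,"wz": 20,"hand": 1},{"x": 0.081,"y": -0.0008,"z": 0.12,"wx": 0,"wy": 0,"wz": 20,"hand": 1},{"x": 0.081,"y": -0.0008,"z": 0.12,"wx": 0,"wy": 0,"wz": 20,"hand": 1},{"x": 0.081,"y": -0.0008,"z": 0.12,"wx": 0,"wy": 0,"wz": 20,"hand": 1}]'

```text
time: 17.5
tool_pos: [0.5821, 0.2749, 0.0838]
tool_rot: [-3.141, -0.002, -0.053]
contact_force: [-0.8, 0.1, 0.9]
opening: 0.0918
```

```bash
python3 - <<'E'
from h import *
np.set_printoptions(precision=4,suppress=True)
im,P=snap('wrist','w7'); o=monitor.observe(); print(o['tool_pos'],o['tool_rot'],o['contact_force'])
m=((im.min(2)>175)).astype(np.uint8); n,l,s,c=cv2.connectedComponentsWithStats(m)
pr=proj(P,[.581,.2747,.06]); print('pred',pr)
for i in range(1,n):
  if s[i,4]>150 and np.hypot(*(c[i]-pr))<80: print(s[i],c[i],ray(P,c[i],.06))
E
```

```text
[0.5823 0.2752 0.0842] [-3.1406 -0.003  -0.0523] [ 0.0207  0.3037 -0.7642]
pred [254.1311 225.4076]
[ 182  171  149  101 5527] [263.0621 239.1636] [0.5705 0.2692 0.06  ]
```

move_arm --deltas '[{"x": -0.001,"y": 0,"z": 0.02,"wx": 0,"wy": 0,"wz": 0,"hand": 1},{"x": -0.001,"y": 0,"z": 0.036,"wx": 0,"wy": 0,"wz": 0,"hand": 1},{"x": -0.001,"y": 0,"z": 0.036,"wx": 0,"wy": 0,"wz": 0,"hand": 0.7},{"x": -0.001,"y": 0,"z": 0.036,"wx": 0,"wy": 0,"wz": 0,"hand": 0.45},{"x": -0.001,"y": 0,"z": 0.036,"wx": 0,"wy": 0,"wz": 0,"hand": 0.3},{"x": -0.001,"y": 0,"z": 0.036,"wx": 0,"wy": 0,"wz": 0,"hand": 0.2},{"x": -0.001,"y": 0,"z": 0.036,"wx": 0,"wy": 0,"wz": 0,"hand": 0.2},{"x": -0.001,"y": 0,"z": 0.036,"wx": 0,"wy": 0,"wz": 0,"hand": 0.2}]' --grip_force 30

```text
time: 18.55
tool_pos: [0.5801, 0.2754, 0.0464]
tool_rot: [3.142, -0.0, -0.052]
contact_force: [-0.3, -0.8, -0.5]
opening: 0.0366
```

move_arm --deltas '[{"x": 0,"y": 0,"z": 0,"wx": 0,"wy": 0,"wz": 0,"hand": 0.2},{"x": 0,"y": 0,"z": 0,"wx": 0,"wy": 0,"wz": 0,"hand": 0.2}]' --grip_force 30

```text
time: 18.8
tool_pos: [0.5801, 0.2754, 0.0463]
tool_rot: [3.141, -0.0, -0.052]
contact_force: [0.1, -0.3, 1.6]
opening: 0.0295
```

move_arm --deltas '[{"x": 0,"y": 0,"z": -0.01,"wx": 0,"wy": 0,"wz": 0,"hand": 0.2},{"x": 0,"y": 0,"z": -0.04,"wx": 0,"wy": 0,"wz": 0,"hand": 0.2},{"x": 0,"y": 0,"z": -0.08,"wx": 0,"wy": 0,"wz": 0,"hand": 0.2},{"x": 0,"y": 0,"z": -0.12,"wx": 0,"wy": 0,"wz": 0,"hand": 0.2},{"x": 0,"y": 0,"z": -0.16,"wx": 0,"wy": 0,"wz": 0,"hand": 0.2},{"x": 0,"y": 0,"z": -0.16,"wx": 0,"wy": 0,"wz": 0,"hand": 0.2},{"x": 0,"y": 0,"z": -0.16,"wx": 0,"wy": 0,"wz": 0,"hand": 0.2},{"x": 0,"y": 0,"z": -0.16,"wx": 0,"wy": 0,"wz": 0,"hand": 0.2}]'

```text
time: 19.8
tool_pos: [0.5792, 0.2752, 0.2043]
tool_rot: [3.14, 0.003, -0.052]
contact_force: [-0.5, 0.2, -2.3]
opening: 0.0296
```

move_arm --deltas '[{"x": 0.005,"y": 0.035,"z": 0,"wx": 0,"wy": 0,"wz": -3,"hand": 0.2},{"x": 0.015,"y": 0.075,"z": 0,"wx": 0,"wy": 0,"wz": -6,"hand": 0.2},{"x": 0.025,"y": 0.115,"z": 0,"wx": 0,"wy": 0,"wz": -9,"hand": 0.2},{"x": 0.035,"y": 0.155,"z": 0,"wx": 0,"wy": 0,"wz": -12,"hand": 0.2},{"x": 0.05,"y": 0.195,"z": 0,"wx": 0,"wy": 0,"wz": -15,"hand": 0.2},{"x": 0.06,"y": 0.235,"z": 0,"wx": 0,"wy": 0,"wz": -18,"hand": 0.2},{"x": 0.0653,"y": 0.2591,"z": 0,"wx": 0,"wy": 0,"wz": -20,"hand": 0.2},{"x": 0.0653,"y": 0.2591,"z": 0,"wx": 0,"wy": 0,"wz": -20,"hand": 0.2}]'

```text
time: 20.8
tool_pos: [0.6316, 0.0114, 0.2047]
tool_rot: [-3.141, 0.002, 0.294]
contact_force: [0.1, 0.3, -2.6]
opening: 0.0295
```

move_arm --deltas '[{"x": 0,"y": 0,"z": 0,"wx": 0,"wy": 0,"wz": 0,"hand": 0.2},{"x": 0,"y": 0,"z": 0,"wx": 0,"wy": 0,"wz": 0,"hand": 0.2}]'

```text
time: 21.05
tool_pos: [0.6317, 0.0146, 0.206]
tool_rot: [-3.141, 0.001, 0.299]
contact_force: [0.1, -0.5, -2.5]
opening: 0.0297
```

```bash
python3 - <<'E'
from h import *
np.set_printoptions(precision=4,suppress=True)
o=monitor.observe(); print(o['tool_pos'],o['tool_rot'],o['contact_force'],o['opening'])
# cup rim still where it was? side view
im,P=snap('side','s8'); old=cv2.imread('pics/s5.png')[...,::-1]
print('side rim px',proj(P,[.632,.0135,.119])); x,y=proj(P,[.632,.0135,.119]).astype(int)
d=np.abs(im.astype(int)-old).max(2); print('cup lower part diff',d[y+8:y+30,x-10:x+10].mean())
E
```

```text
[0.6317 0.0146 0.206 ] [-3.1412  0.0005  0.2986] [ 0.0774 -0.5213 -2.5372] 0.029665154029922258
side rim px [245.9989 181.8997]
cup lower part diff 3.515909090909091
```

move_arm --deltas '[{"x": 0,"y": 0,"z": 0.015,"wx": 0,"wy": 0,"wz": 0,"hand": 0.2},{"x": 0,"y": 0,"z": 0.035,"wx": 0,"wy": 0,"wz": 0,"hand": 0.2},{"x": 0,"y": 0,"z": 0.055,"wx": 0,"wy": 0,"wz": 0,"hand": 0.2},{"x": 0,"y": 0,"z": 0.07,"wx": 0,"wy": 0,"wz": 0,"hand": 0.2},{"x": 0,"y": 0,"z": 0.077,"wx": 0,"wy": 0,"wz": 0,"hand": 0.2},{"x": 0,"y": 0,"z": 0.079,"wx": 0,"wy": 0,"wz": 0,"hand": 0.2},{"x": 0,"y": 0,"z": 0.08,"wx": 0,"wy": 0,"wz": 0,"hand": 0.2},{"x": 0,"y": 0,"z": 0.08,"wx": 0,"wy": 0,"wz": 0,"hand": 0.2}]'

```text
time: 22.1
tool_pos: [0.6322, 0.0133, 0.1269]
tool_rot: [3.141, -0.001, 0.297]
contact_force: [-0.0, 0.0, -2.1]
opening: 0.0299
```

move_arm --deltas '[{"x": 0,"y": 0,"z": 0.001,"wx": 0,"wy": 0,"wz": 0,"hand": 0.2},{"x": 0,"y": 0,"z": 0.002,"wx": 0,"wy": 0,"wz": 0,"hand": 0.2},{"x": 0,"y": 0,"z": 0.002,"wx": 0,"wy": 0,"wz": 0,"hand": 0.2}]'

```text
time: 22.48
tool_pos: [0.6319, 0.0133, 0.1243]
tool_rot: [3.142, 0.0, 0.297]
contact_force: [-0.1, -0.2, -2.2]
opening: 0.0293
```

move_arm --deltas '[{"x": 0,"y": 0,"z": 0.001,"wx": 0,"wy": 0,"wz": 0,"hand": 0.2},{"x": 0,"y": 0,"z": 0.002,"wx": 0,"wy": 0,"wz": 0,"hand": 0.2},{"x": 0,"y": 0,"z": 0.002,"wx": 0,"wy": 0,"wz": 0,"hand": 0.2}]'

```text
time: 22.85
tool_pos: [0.632, 0.0133, 0.1223]
tool_rot: [3.142, -0.0, 0.297]
contact_force: [0.8, -0.3, -1.7]
opening: 0.0294
```

move_arm --deltas '[{"x": 0,"y": 0,"z": 0.0005,"wx": 0,"wy": 0,"wz": 0,"hand": 0.2},{"x": 0,"y": 0,"z": 0.001,"wx": 0,"wy": 0,"wz": 0,"hand": 0.2},{"x": 0,"y": 0,"z": 0.001,"wx": 0,"wy": 0,"wz": 0,"hand": 0.2},{"x": 0,"y": 0,"z": 0.001,"wx": 0,"wy": 0,"wz": 0,"hand": 0.2}]'

```text
time: 23.35
tool_pos: [0.632, 0.0133, 0.1215]
tool_rot: [3.141, -0.0, 0.297]
contact_force: [0.0, 0.0, 0.5]
opening: 0.0294
```

The force went from -2.2 to +0.5 N, so the nut is standing on the cup floor. I open and rise.

move_arm --deltas '[{"x": 0,"y": 0,"z": 0,"wx": 0,"wy": 0,"wz": 0,"hand": 0.45},{"x": 0,"y": 0,"z": 0,"wx": 0,"wy": 0,"wz": 0,"hand": 0.6},{"x": 0,"y": 0,"z": 0,"wx": 0,"wy": 0,"wz": 0,"hand": 0.6},{"x": 0,"y": 0,"z": -0.02,"wx": 0,"wy": 0,"wz": 0,"hand": 0.6},{"x": 0,"y": 0,"z": -0.06,"wx": 0,"wy": 0,"wz": 0,"hand": 0.6},{"x": -0.04,"y": 0,"z": -0.09,"wx": 0,"wy": 0,"wz": 0,"hand": 0.6},{"x": -0.09,"y": 0,"z": -0.1,"wx": 0,"wy": 0,"wz": 0,"hand": 0.6},{"x": -0.09,"y": 0,"z": -0.1,"wx": 0,"wy": 0,"wz": 0,"hand": 0.6}]'

```text
time: 24.35
tool_pos: [0.5437, -0.0136, 0.2226]
tool_rot: [3.141, -0.0, 0.296]
contact_force: [0.6, -0.3, -0.4]
opening: 0.0552
```

move_arm --deltas '[{"x": 0,"y": 0,"z": 0,"wx": 0,"wy": 0,"wz": 0,"hand": 0.6},{"x": 0,"y": 0,"z": 0,"wx": 0,"wy": 0,"wz": 0,"hand": 0.6},{"x": 0,"y": 0,"z": 0,"wx": 0,"wy": 0,"wz": 0,"hand": 0.6}]'

```text
time: 24.72
tool_pos: [0.5464, -0.0128, 0.2207]
tool_rot: [-3.141, 0.001, 0.298]
contact_force: [0.0, -0.9, 0.3]
opening: 0.0552
```

```bash
python3 - <<'E'
from h import *
np.set_printoptions(precision=4,suppress=True)
o=monitor.observe(); print(o['time'],o['tool_pos'],o['contact_force'])
im,P=snap('wrist','w9'); m=(im.min(2)>175).astype(np.uint8)
for z,n in((.119,'rim'),(.135,'nut top')): print(n,'pred px',proj(P,[.632,.0135,z]))
x,y=proj(P,[.632,.0135,.135]).astype(int)
# dark hole of the nut and bright components near
hole=(im.max(2)<110).astype(np.uint8); 
for nm,M in(('bright',m),('dark',hole)):
  n,l,s,c=cv2.connectedComponentsWithStats(M)
  for i in range(1,n):
    if s[i,4]>60 and np.hypot(*(c[i]-[x,y]))<40: print(nm,s[i],c[i],ray(P,c[i],.135)[:2])
im2,P2=snap('side','s9'); old=cv2.imread('pics/s5.png')[...,::-1]; x,y=proj(P2,[.632,.0135,.119]).astype(int)
d=np.abs(im2.astype(int)-old).max(2); print('side diff cup wall',d[y+12:y+30,x-10:x+10].mean(),'above rim (nut)',d[y-14:y+2,x-8:x+8].mean())
# ascii of the wrist region
q=proj(P,[.632,.0135,.119]).astype(int); g=cv2.cvtColor(im,cv2.COLOR_RGB2GRAY)[max(0,q[1]-50):q[1]+50,q[0]-50:q[0]+50]
for r in cv2.resize(g,(50,28),interpolation=cv2.INTER_AREA): print(''.join(' .:-=+*#%@'[v*10//256] for v in r))
E
```

```text
24.725 [ 0.5464 -0.0128  0.2207] [ 0.0234 -0.9091  0.3041]
rim pred px [254.3014  85.3948]
nut top pred px [254.3014  84.7954]
bright [  184    18   143   210 12171] [265.3901 103.4566] [0.6213 0.0011]
bright [ 217   45   78   81 1160] [256.5405  83.9138] [0.6331 0.012 ]
bright [ 227   58   48   57 1239] [250.9282  87.2518] [0.6295 0.0155]
dark [208  51  25  63 490] [215.9816  80.6837] [0.6262 0.0427]
dark [222  51  66  71 716] [259.8534  78.5628] [0.6376 0.0107]
dark [243  71  25  25 148] [256.7365  77.9189] [0.6373 0.0132]
side diff cup wall 1.3305555555555555 above rim (nut) 20.3984375<stdin>:17: RuntimeWarning: overflow encountered in scalar multiply
Traceback (most recent call last):
OverflowError: Python integer 256 out of bounds for uint8
```

The cup's rim and wall are unchanged. The nut's hole shows as a round 25×25 px disc centred at (255.5,83.5), against a predicted axis at (254,85), so the nut stands upright and centred. I hand in.

```bash
python3 -c "
from cell import robot
print(robot.hand_in())"
```

```text
the job is handed in; nothing more can be done
None
```

The job is done and handed in at about 25 s of the 69 s allowed; no verdict was reported.

- **Cup:** I picked the notched metal cup, not the yellow ones or the tapered paper cup. I set it on the cross at about 3 N and turned it about 6° until the resistance vanished. It then went down about 9 mm. After I let go, the rim was at its seated height and the arms showed through the notches.
- **Tare key:** I pressed it to its stop (about 13 N at most in the readings), held it for a little over 1 s, then released it with the cup untouched.
- **Nut:** I lowered it until the force reading went from -2.2 to +0.5 N, then let go.

**Last checks:**
- **Cup wall:** it looked the same in the side view as before.
- **Nut:** its hole appeared round and within about 2 pixels of the cup's axis, so it stands upright and centred.
- **Arm:** it was clear of everything, with the force reading near zero.

**Not checked or uncertain:**
- **Last look:** my picture views were used up, so the last checks came from numbers only. The brightness outline of the nut ran into other bright areas and was no use; I relied on the hole.
- **Positions:** estimates from different cameras disagreed by 1 to 7 mm; I used the close-up wrist ones.
- **Not measured at the end:** the key being up and the other objects being unmoved. Nothing went near the key after its release, and I saw no sign of contact with other objects.

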